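# Crank the slab vise shut on the new press grip

### The arm

A 7-joint arm with a two-finger parallel gripper is mounted at the origin on the work surface. World frame = base frame: x ahead of the robot, y to its left, z up, the work surface at z = 0. Lengths are in m, angles in rad, forces in N, time in s.
With the tool pointing down it reaches from about 0.425 to 0.875 m from the base axis. Payload 4.7 kg.
Tool frame: the origin (TCP) lies at the very end of the fingers, on their centre line; the grasp point (between the pads) lies 19 mm behind it; z points along the fingers, y is the line along which they close (so a half turn about z gives the same grasp; the last joint's range is limited). The gripper opens to 85 mm and grips with 20 to 120 N. Pads are 22 mm wide; open, the fingers measure 114 mm over their backs; the gripper's body (76 mm by 85 mm) begins 54 mm behind the grasp point. The pads swing forward as they close: fully open they stand 13 mm farther back than shut.
Start: joints at [1.21, 0.321, -0.07, 1.45, 0.023, 1.371, -0.057], TCP at [0.238, -0.605, 0.231] pointing down, gripper open.
Joint ranges: [-2.86, 2.86], [-0.3, 2.09], [-1.38, 1.24], [0.06, 2.45], [-1.56, 4.7], [0.09, 2.05], [-2.69, 2.69]. Speed limits (rad/s): [2.57, 2.57, 3.14, 3.14, 3.14, 3.14, 3.14].

### API

Orientations are given as a unit quaternion [x, y, z, w].
In Python, from station import * gives the robot as it stands.
- The arm moves only by the tool servo_tool, never from a script. Its argument "moves" is a list of rows, each a list of 2 entries, a list of its own where there are three numbers: the shift along the world's x, y, z in mm, then the turn about the world's z in rad. In form: [[[dx, dy, dz], twist], ...]. A call has 1 to 5 rows; each row is the pose to reach, as a shift and turn from the pose commanded when the call began; what a row does not reach only later rows make up. A row lasts 1/10 s, in which the tool goes at most 50 mm and 8.59 degrees, less where a joint would pass 70% of its speed; a pose out of reach is approached as far as the arm can. A call with a gripper value outside its range is refused whole. "hand" is the closure, from 0 (fully open) to 1 (shut), set as the call begins (left out, the last holds). The fingers move at their own pace and stop on an object; the grip force is fixed at half the most. Time passes only in rows, so rows that repeat a pose let the fingers close. It gives the time, the measured TCP pose, the force, the opening and the grip force at its end, in the units of the state.
- get_state(): the state, without advancing time (a new reading comes with each control period).
- snapshot(name): name is "side" or "top" or "wrist"; returns the picture (384x512x3 uint8, blue, green, red); there is no depth.
- camera_model(name): a dict with "fovy" (degrees; the focal length in pixels is half the picture's height over the tangent of half this angle, whatever the lens; pixels are square), "cx", "cy" (the principal point, pixels), "k1" (the pictures are not rectified: a ray, as slopes to the right and down, at radius r is drawn at 1 + k1 r^2 times it, then the intrinsics apply), "cam_to_world" (4x4, takes a point from camera to world coordinates). Camera axes: x right, y up, looking along -z (the intrinsics and any distortion apply to the point x, -y, -z); pixel columns grow to the right and rows downward; lengths in m; the calibration is good to about 2 mm. A picture is of the moment at which its call begins: read the wrist's pose just before it. camera_model takes no time and is no camera call; for the wrist camera it gives the pose at the moment of the call.
- hand_in(): hands the job in; it is judged then, once.
The state is a dict: "time_s": time; "joint_pos": joint angles; "qd": joint speeds; "tau": joint torques, N m; "tool_pos": TCP position; "ee_rot": TCP orientation; "wrist_force": force on the tool from outside, world axes, zero at the start; "moment": the same for the moment, N m; "opening": finger opening in m; "grasp_force": force on a finger pad.
Only numpy, scipy, OpenCV 4.12 (cv2) and the standard library are available. Lean on these libraries where they do the work, as an engineer would, in place of code of your own. Each camera call takes 0.05 s, during which the arm holds its last target. There are 200 camera calls.

### The job

Two small iron vises stand on the counter; one is empty and in the other the squared wooden blank for the tortilla press's new lever grip stands loose between the open jaws. Turn that vise's crank clockwise (seen from above) until its sliding jaw holds the blank tight against the fixed jaw, then let go of the crank. Drive the jaw with the crank only, do not push the jaw by hand, and leave the empty vise's crank alone.

Things in the scene. Friction and masses are not known exactly. Their poses are not given: they have to be found in the camera images.
- crank: Crank of the blank's vise: steel arm 20 mm wide, turning level on the square gear housing. Origin on its vertical axis, 101 mm above the counter; z up, x points to the knob. Clockwise from above closes the jaw, 12 mm per rad: the blank is pinched when x points 41 deg clockwise of the jaw's x (2.2-2.9 rad from the start); 0.3-0.5 rad more clamps well. Takes 4-8 N at the knob; stays where left.
- knob (a point): Middle of that crank's knob: an upright wooden cylinder, 24 mm diameter, 50 mm tall, spinning freely on its pin 75 mm from the crank's axis. It stands on the arm, from 107 to 157 mm above the counter; this point is 132 mm above it.
- jaw: Sliding jaw of that vise, iron, 25 mm thick, 100 wide, 55 tall. Origin at the foot of its gripping face, on the bed 30 mm above the counter; x points from the crank's axis to the fixed jaw (closing way), z up. Face starts 80-89 mm from the crank's axis along x; the fixed jaw's bright, spring-backed face (gives 6 mm, 4 N/mm) is at 155 mm, so the blank is pinched when this face passes 115 mm.
- block: The loose blank: pale squared wood 40 mm thick (between the jaws), 70 long (across the vise), 50 tall, a dark bored hole in its top. Origin at the centre of its underside, on the vise's bed 30 mm above the counter; x across the thickness, z up. It need not be handled: the jaw pushes it along the bed and squares it.
- spare_knob (a point): Middle of the knob on the crank of the other, identical but empty vise (24 mm diameter, 50 mm tall, 132 mm above the counter). Leave that crank alone.
There are look-alikes about, which are no part of the job. There is more than one size of the block; the job needs the smallest.

How it is judged:
At the end, for the whole second after the job is handed in: The blank stands upright (within 10 degrees) and still between the jaws of its vise, its middle within 30 mm of the sliding jaw's face, and that jaw, with the crank let go, presses on it with more than 3 N (contact force between jaw and block above 3 N and angle between block's own z axis and vertical below 0.17 rad and x of block in the frame of jaw below 0.03 m and linear speed of block below 0.01 m/s); the robot touches nothing.
It fails at once if the empty vise's crank is turned (its knob moves more than 20 mm) (distance of spare_knob from where it was at the start of the episode above 0.02 m).
It fails at once if the sliding jaw is pushed by hand (fingers press on it with more than 5 N) (contact force between the fingers and jaw above 5 N).
It also fails if it takes over 37 s, if anything falls off the work surface, if the arm or the gripper's body presses on something with over 40 N, if the wrist force passes 120 N, or if a joint passes its speed limit or range.

## Working session

There is one attempt and no reset: what is moved stays moved. The work goes in short steps, Python scripts to look and compute and a tool call to move; the robot and the scene stay as the last step left them, time stands still between calls to the robot, and variables do not carry over. Pictures are saved under pics/ and viewed, at most 10 in all, crops included, and the job is handed in when it is done.

Besides the shell and the picture viewer there is one more tool, called after ">>>" by a JSON object that holds its "method" and its "body", one argument or row to a line. servo_tool: Moves the arm, as the interface text tells. Its arguments: {"type":"object","properties":{"moves":{"type":"array"},"hand":{"type":"number"}},"required":["moves"]}

```bash
mkdir -p pics; cat > h.py <<'E'
from station import *
import numpy as np, cv2
def ray(m,u,v):
    f=192/np.tan(np.radians(m["fovy"])/2)
    d=np.array([(u-m["cx"])/f,(v-m["cy"])/f]); s=d.copy()
    for _ in range(30): s=d/(1+m["k1"]*(s@s))
    T=np.array(m["cam_to_world"]); return T[:3,3],T[:3,:3]@np.array([s[0],-s[1],-1])
def onz(m,u,v,z):
    o,d=ray(m,u,v); return o+d*(z-o[2])/d[2]
def proj(m,p):
    f=192/np.tan(np.radians(m["fovy"])/2); T=np.array(m["cam_to_world"])
    c=T[:3,:3].T@(np.array(p)-T[:3,3]); s=np.array([c[0],-c[1]])/-c[2]; s=s*(1+m["k1"]*(s@s)); return s*f+[m["cx"],m["cy"]]
E
python3 - <<'E'
from h import *
for n in ("top","side"):
    cv2.imwrite(f"pics/{n}0.png",cv2.resize(snapshot(n),(800,600))); m=camera_model(n); print(n,m)
s=get_state(); print(s["time_s"],s["tool_pos"],s["ee_rot"])
E
```

```text
top {'fovy': 45.51230952528541, 'cx': 258.54934057583023, 'cy': 187.30971924164464, 'k1': -0.10500728889762963, 'cam_to_world': array([[ 3.29533585e-03,  9.96373647e-01, -8.50217409e-02,
         4.76009330e-01],
       [-9.99994467e-01,  3.32201560e-03,  1.72322809e-04,
        -5.51928879e-02],
       [ 4.54141456e-04,  8.50207026e-02,  9.96379081e-01,
         1.32400998e+00],
       [ 0.00000000e+00,  0.00000000e+00,  0.00000000e+00,
         1.00000000e+00]])}
side {'fovy': 47.62850924835606, 'cx': 257.76447155464166, 'cy': 191.11617404495843, 'k1': -0.024280338157514427, 'cam_to_world': array([[-0.98926559,  0.07402955, -0.12598896,  0.42199465],
       [-0.14485094, -0.61055158,  0.77861735,  0.96340443],
       [-0.01928206,  0.78850897,  0.61472092,  0.8962238 ],
       [ 0.        ,  0.        ,  0.        ,  1.        ]])}
0.1 [ 0.23771438 -0.60445607  0.23034956] [ 9.82491285e-01  1.86306586e-01 -2.10210080e-04 -8.29031273e-04]
```

View pics/top0.png

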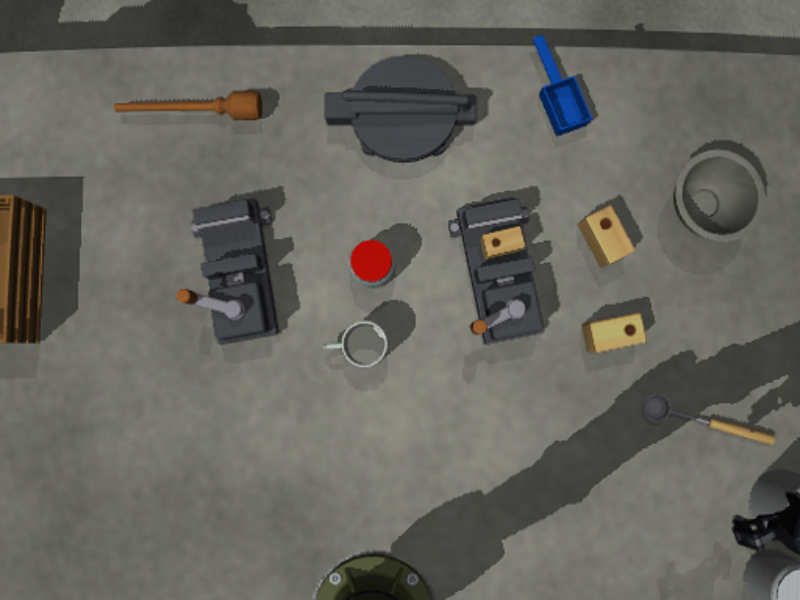

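View pics/side0.png

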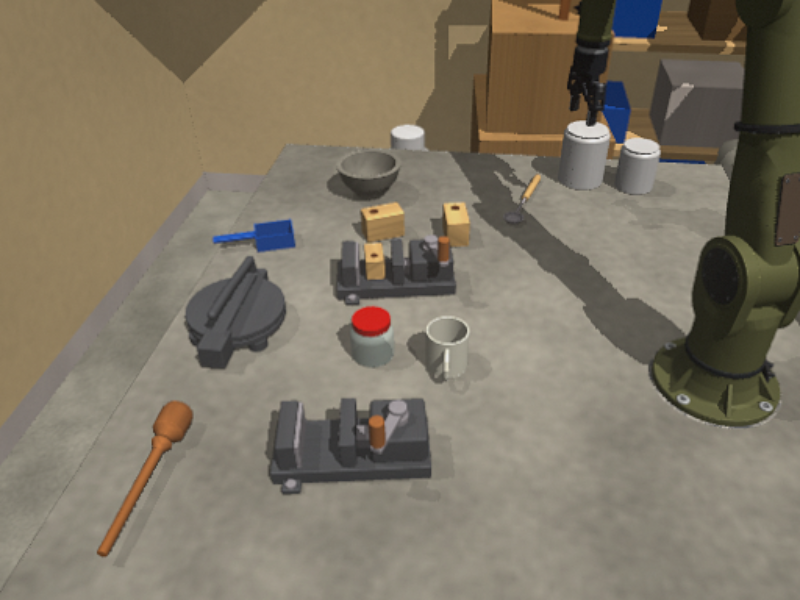

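The top view shows the blank's vise at about (500,270), with its knob at (479,327), hub at (516,308) and the blank at (503,242). The empty vise is at (235,270), with its knob at (186,296). Next I measure the knob, the axis and the vise direction.

```bash
python3 - <<'E'
from h import *
im=snapshot("top"); m=camera_model("top"); sd=snapshot("side"); ms=camera_model("side")
def blobs(im,lo,hi,box):
    h=cv2.cvtColor(im,cv2.COLOR_BGR2HSV); k=cv2.inRange(h,lo,hi); z=np.zeros_like(k); x0,y0,x1,y1=box; z[y0:y1,x0:x1]=k[y0:y1,x0:x1]
    n,l,s,c=cv2.connectedComponentsWithStats(z); return [(c[i],s[i]) for i in range(1,n) if s[i][4]>15]
for c,s in blobs(im,(5,120,80),(16,255,255),(290,190,330,225)):
    print("knob top",c,s,onz(m,*c,.150))
for c,s in blobs(sd,(3,120,60),(16,255,255),(270,140,300,175)): 
    o,d=ray(ms,*c); print("knob side",c,s,onz(ms,*c,.132)); S=(o,d)
for z in(.101,.115,.125): print("hub",onz(m,516/1.5625,309/1.5625,z))
# fixed jaw bright strip & blank
for c,s in blobs(im,(0,0,130),(180,60,255),(290,125,350,215)): print("bright",c,s,onz(m,*c,.1))
for c,s in blobs(im,(14,80,120),(28,255,255),(295,135,345,170)): print("blank",c,s,onz(m,*c,.08))
cv2.imwrite("pics/crop.png",np.hstack([cv2.resize(im[120:225,280:355],(429,600),interpolation=cv2.INTER_CUBIC),cv2.resize(sd[145:195,205:300],(371,195),interpolation=cv2.INTER_CUBIC)[:,:].copy() if 0 else cv2.copyMakeBorder(cv2.resize(sd[145:195,205:300],(371,195),interpolation=cv2.INTER_CUBIC),0,405,0,0,0)]))
E
```

```text
knob top [306.53846154 208.89230769] [302 205  10   9  65] [ 0.52098406 -0.17879242  0.15      ]
knob side [283.60824742 158.32989691] [281 151   7  16  97] [ 0.52196393 -0.18102099  0.132     ]
hub [ 0.55286422 -0.24789034  0.101     ]
hub [ 0.55198445 -0.2456845   0.115     ]
hub [ 0.55135604 -0.2441089   0.125     ]
bright [293.35294118 129.67058824] [290 125  11  16  85] [ 0.73807878 -0.14952797  0.1       ]
bright [316.5        141.41176471] [300 138  34   8  68] [ 0.70602915 -0.21230825  0.1       ]
bright [344.47368421 152.52631579] [341 149   8   6  19] [ 0.67595673 -0.2882399   0.1       ]
bright [294.74883721 190.47209302] [290 162  15  53 430] [ 0.57226001 -0.15259509  0.1       ]
bright [326.96923077 199.03076923] [314 193  22  16 130] [ 0.54948646 -0.23919017  0.1       ]
blank [322.33230769 153.87692308] [309 145  27  20 325] [ 0.67509366 -0.23064469  0.08      ]
```

View pics/crop.png

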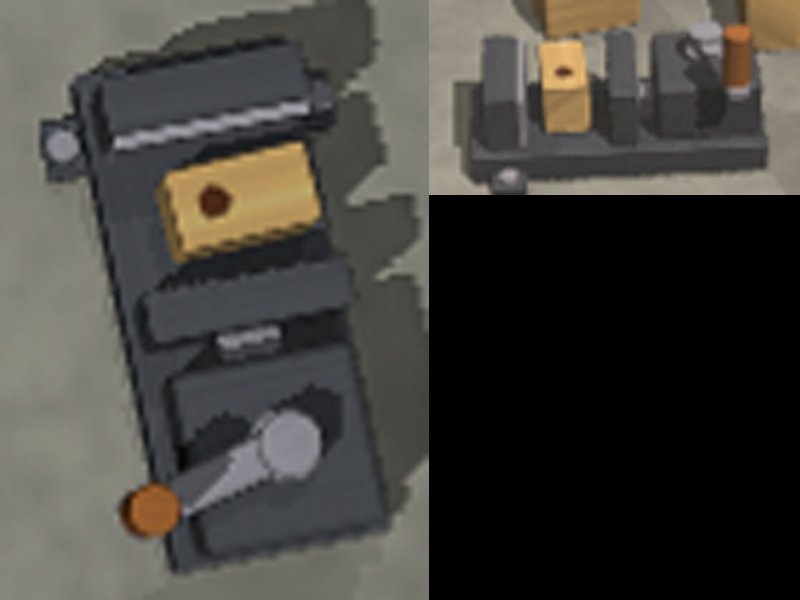

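The crop shows the crank's hub disc at (291,444), the knob top at (151,511) and the bright fixed face from (115,145) to (308,105). I'll triangulate the hub and work out the arc.

```bash
python3 - <<'E'
from h import *
m=camera_model("top"); ms=camera_model("side")
def tri(a,b):
    (o,d),(p,e)=ray(m,*a),ray(ms,*b); t=np.linalg.lstsq(np.c_[d,-e],p-o,rcond=None)[0]; x,y=o+d*t[0],p+e*t[1]; return (x+y)/2,np.linalg.norm(x-y)
c=lambda u,v:(280+u/5.72-.4,120+v/5.714-.4); s=lambda u,v:(205+(u-429)/3.905-.4,145+v/3.9-.4)
print("hub top",tri(c(291,444),s(706,32)))
print("knob top",tri(c(151,511),s(737,32)))
K=onz(m,*c(151,511),.157)
a,b=onz(m,*c(115,145),.085),onz(m,*c(308,105),.085); v=a-b; print("face len",np.linalg.norm(v),a,b)
x=np.array([v[1],-v[0]])/np.linalg.norm(v[:2]); print("jaw x deg",np.degrees(np.arctan2(x[1],x[0])))
mid=(a+b)[:2]/2; A=mid-.155*x; print("axis from face",A,"K",K)
for z in(.12,.13,.14,.15):
    H=onz(m,*c(291,444),z); d=K-H; print(z,H,np.hypot(*d[:2]),np.degrees(np.arctan2(d[1],d[0])))
E
```

```text
hub top (array([ 0.55434213, -0.24746027,  0.10750392]), np.float64(0.0013314620728769868))
knob top (array([ 0.52139253, -0.17677407,  0.15542519]), np.float64(0.0019431222825792107))
face len 0.09539434322832226 [ 0.69866462 -0.16792306  0.085     ] [ 0.71875166 -0.26117858  0.085     ]
jaw x deg 12.155671206983897
axis from face [ 0.55718338 -0.24718894] K [ 0.52036267 -0.17667284  0.157     ]
0.12 [ 0.5528792  -0.24552984  0.12      ] 0.07614860709247634 115.2782151794075
0.13 [ 0.55224075 -0.24394898  0.13      ] 0.07444656122802691 115.35343414239773
0.14 [ 0.5516023  -0.24236812  0.14      ] 0.07274464967572894 115.43217284609293
0.15 [ 0.55096385 -0.24078726  0.15      ] 0.07104288208837577 115.51468393987697
```

>>> {"method": "servo_tool", "body": {
  "moves": [
    [[12, 18, 0], -0.05],
    [[32, 48, 0], -0.11],
    [[53, 80, 0], -0.18],
    [[74, 112, 0], -0.25],
    [[94, 142, 0], -0.3]
  ],
  "hand": 0.4
}}

```text
time_s: 0.7
tool_pos: [0.3328, -0.4612, 0.2312]
ee_rot: [0.999, 0.036, -0.0, -0.0]
wrist_force: [0.2, -0.6, -0.4]
opening: 0.0513
grasp_force: 0.0
```

>>> {"method": "servo_tool", "body": {
  "moves": [
    [[20, 30, 0], -0.07],
    [[40, 60, 0], -0.14],
    [[60, 90, 0], -0.2],
    [[80, 120, 0], -0.27],
    [[100, 150, 0], -0.33]
  ]
}}

```text
time_s: 1.2
tool_pos: [0.4325, -0.3115, 0.2313]
ee_rot: [0.992, -0.129, -0.0, 0.0]
wrist_force: [0.1, 0.2, -0.7]
opening: 0.0512
grasp_force: 0.0
```

>>> {"method": "servo_tool", "body": {
  "moves": [
    [[20, 30, 0], -0.07],
    [[40, 60, 0], -0.14],
    [[60, 90, 0], -0.2],
    [[78, 118, 0], -0.25],
    [[89, 134, 0], -0.27]
  ]
}}

```text
time_s: 1.7
tool_pos: [0.5222, -0.1755, 0.2313]
ee_rot: [0.966, -0.258, 0.0, -0.001]
wrist_force: [0.6, 0.2, -0.4]
opening: 0.051
grasp_force: 0.0
```

```bash
python3 - <<'E'
from h import *
s=get_state(); print(s["time_s"],s["tool_pos"],s["ee_rot"],s["opening"],s["joint_pos"],s["wrist_force"])
m=camera_model("wrist"); im=snapshot("wrist"); print(proj(m,[.521,-.178,.157]),proj(m,s["tool_pos"]))
cv2.imwrite("pics/w1.png",im)
E
```

```text
1.7 [ 0.52224016 -0.17546779  0.23131541] [ 9.66019188e-01 -2.58469665e-01  3.23660117e-05 -5.98977022e-04] 0.050990379569901954 [ 0.62804506  0.13074621 -0.3825757   1.68885931  0.04888593  1.33153811
 -1.85683298] [ 0.6308211   0.18904396 -0.36157147]
[259.57788322 195.45957523] [256.25003739 236.72416888]
```

View pics/w1.png

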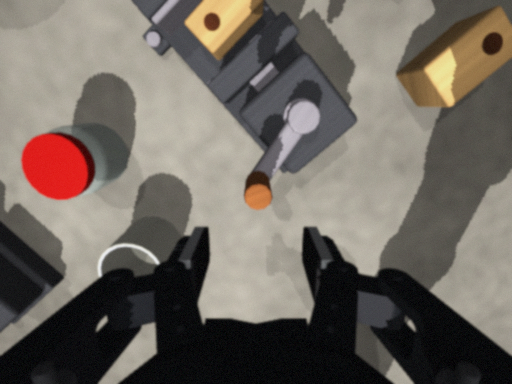

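The wrist view shows the knob top at (258,196), against a predicted (259.6,195.5), so the estimate holds. The hub is at (302,116). I descend over the knob.

>>> {"method": "servo_tool", "body": {
  "moves": [
    [[-1, -2, -20], 0],
    [[-1, -2, -48], 0],
    [[-1, -2, -76], 0],
    [[-1, -2, -100], 0],
    [[-1, -2, -112], 0]
  ]
}}

```text
time_s: 2.25
tool_pos: [0.5181, -0.1811, 0.1169]
ee_rot: [0.966, -0.26, -0.002, -0.0]
wrist_force: [-0.6, -0.0, -0.4]
opening: 0.0513
grasp_force: 0.0
```

```bash
python3 - <<'E'
from h import *
m=camera_model("wrist"); s=get_state(); im=snapshot("wrist"); print(s["tool_pos"],s["wrist_force"]); cv2.imwrite("pics/w2.png",im)
E
```

```text
[ 0.51812334 -0.18106883  0.11691316] [-0.58251154 -0.02171249 -0.36426797]
```

View pics/w2.png

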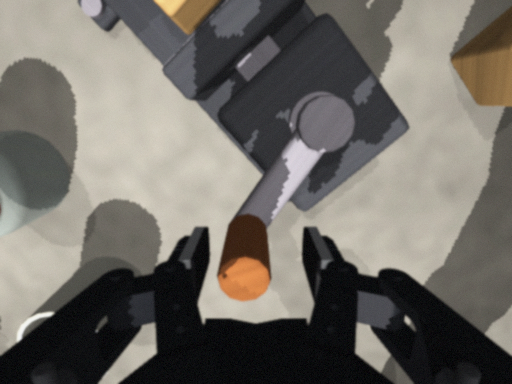

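The knob is between the pads (top at (244,278)), slightly left of centre. I close the hand.

>>> {"method": "servo_tool", "body": {
  "moves": [
    [[0, 0, 0], 0],
    [[0, 0, 0], 0],
    [[0, 0, 0], 0],
    [[0, 0, 0], 0],
    [[0, 0, 0], 0]
  ],
  "hand": 1
}}

```text
time_s: 2.8
tool_pos: [0.5214, -0.18, 0.1208]
ee_rot: [0.966, -0.259, 0.001, -0.001]
wrist_force: [1.4, 4.8, 3.9]
opening: 0.0225
grasp_force: 59.3
```

```bash
python3 - <<'E'
from h import *
s=get_state(); print(s["tool_pos"],s["wrist_force"],s["opening"],s["grasp_force"])
P=np.array(s["tool_pos"][:2]); A=np.array([.5535,-.246]); d=P-A; print(np.hypot(*d),np.degrees(np.arctan2(d[1],d[0])))
a0=np.arctan2(d[1],d[0])
for k in range(1,30):
    a=a0-.11*k; q=A+.0752*np.array([np.cos(a),np.sin(a)])-P; print(k,np.round(q*1000,0),round(np.degrees(a)),end="; ")
    
E
```

```text
[ 0.52136689 -0.17999192  0.12075415] [1.38707791 4.75025159 3.90078132] 0.022473279329439565 59.292458295822144
0.07341391974677387 115.95708070080043
1 [7. 5.] 110; 2 [15.  7.] 103; 3 [23.  9.] 97; 4 [31.  9.] 91; 5 [39.  9.] 84; 6 [48.  8.] 78; 7 [56.  5.] 72; 8 [63.  2.] 66; 9 [71. -1.] 59; 10 [77. -6.] 53; 11 [ 84. -11.] 47; 12 [ 89. -17.] 40; 13 [ 94. -24.] 34; 14 [ 99. -31.] 28; 15 [102. -39.] 21; 16 [105. -46.] 15; 17 [106. -54.] 9; 18 [107. -63.] 3; 19 [107. -71.] -4; 20 [106. -79.] -10; 21 [104. -87.] -16; 22 [102. -95.] -23; 23 [  98. -102.] -29; 24 [  94. -109.] -35; 25 [  88. -116.] -42; 26 [  83. -122.] -48; 27 [  76. -127.] -54; 28 [  69. -131.] -61; 29 [  62. -135.] -67;
```

>>> {"method": "servo_tool", "body": {
  "moves": [
    [[7, 3, 0], 0],
    [[15, 5, 0], 0],
    [[23, 7, 0], 0],
    [[31, 7, 0], 0],
    [[39, 7, 0], 0]
  ]
}}

```text
time_s: 3.3
tool_pos: [0.5584, -0.1711, 0.1207]
ee_rot: [0.966, -0.259, -0.002, -0.001]
wrist_force: [-3.8, 7.4, 10.4]
opening: 0.0226
grasp_force: 60.2
```

>>> {"method": "servo_tool", "body": {
  "moves": [
    [[9, -1, 0], 0],
    [[17, -4, 0], 0],
    [[24, -7, 0], 0],
    [[32, -10, 0], 0],
    [[38, -15, 0], 0]
  ]
}}

```text
time_s: 3.8
tool_pos: [0.5989, -0.184, 0.1208]
ee_rot: [0.966, -0.258, 0.0, -0.003]
wrist_force: [0.3, 11.6, 6.2]
opening: 0.0229
grasp_force: 59.8
```

>>> {"method": "servo_tool", "body": {
  "moves": [
    [[7, -5, 0], 0],
    [[12, -11, 0], 0],
    [[17, -18, 0], 0],
    [[22, -25, 0], 0],
    [[25, -33, 0], 0]
  ]
}}

```text
time_s: 4.3
tool_pos: [0.626, -0.2173, 0.1209]
ee_rot: [0.966, -0.258, 0.003, -0.003]
wrist_force: [6.7, 8.6, 1.8]
opening: 0.0226
grasp_force: 59.4
```

```bash
python3 - <<'E'
from h import *
s=get_state(); print(s["tool_pos"],s["wrist_force"],s["opening"],s["joint_pos"])
P=np.array(s["tool_pos"][:2]); A=np.array([.5535,-.246]); d=P-A; print(np.hypot(*d),np.degrees(np.arctan2(d[1],d[0])))
cv2.imwrite("pics/t2.png",cv2.resize(snapshot("side")[120:220,190:320],(780,600)))
E
```

```text
[ 0.62599617 -0.21731863  0.12088077] [6.70596205 8.55811401 1.75583184] 0.022559046023839475 [ 0.57175793  0.43720999 -0.3569804   1.54379669  0.15426886  1.18358041
 -1.90380927]
0.07796355403021296 21.58503898695381
```

View pics/t2.png

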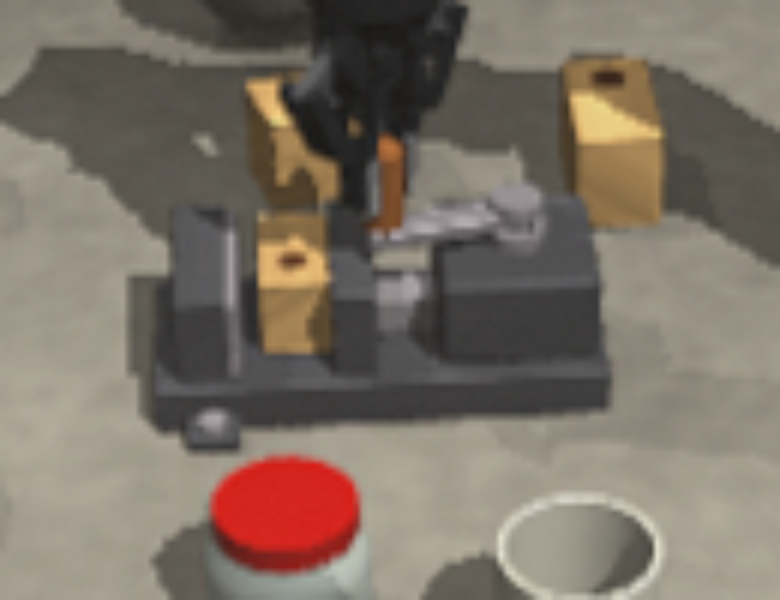

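The vise is closing: the jaw has reached the blank and the fingertips are above the jaw top. I carry on, with the axis corrected to (0.556,-0.246).

>>> {"method": "servo_tool", "body": {
  "moves": [
    [[6, -7, 0], 0],
    [[7, -14, 0], 0],
    [[8, -22, 0], 0],
    [[8, -30, 0], 0],
    [[8, -38, 0], 0]
  ]
}}

```text
time_s: 4.85
tool_pos: [0.6309, -0.2586, 0.1208]
ee_rot: [0.966, -0.259, 0.0, -0.001]
wrist_force: [-1.2, 5.1, 6.9]
opening: 0.0226
grasp_force: 59.6
```

>>> {"method": "servo_tool", "body": {
  "moves": [
    [[-2, -8, 0], 0],
    [[-4, -15, 0], 0],
    [[-7, -23, 0], 0],
    [[-11, -30, 0], 0],
    [[-15, -36, 0], 0]
  ]
}}

```text
time_s: 5.35
tool_pos: [0.6154, -0.2932, 0.1207]
ee_rot: [0.966, -0.259, -0.0, -0.002]
wrist_force: [-1.9, 8.5, 8.2]
opening: 0.0224
grasp_force: 59.9
```

```bash
python3 - <<'E'
from h import *
s=get_state(); print(s["tool_pos"],s["wrist_force"],s["opening"],s["joint_pos"])
P=np.array(s["tool_pos"][:2]); A=np.array([.556,-.246]); d=P-A; print(np.hypot(*d),np.degrees(np.arctan2(d[1],d[0])))
E
```

```text
[ 0.61536312 -0.29323349  0.12069928] [-1.8687897   8.48431191  8.19407338] 0.0224256069634292 [ 0.65058465  0.47657277 -0.32744918  1.48501305  0.15529775  1.20721919
 -1.79261961]
0.07586160351587565 -38.508233418534765
```

>>> {"method": "servo_tool", "body": {
  "moves": [
    [[-4, -4, 0], 0],
    [[-8, -8, 0], 0],
    [[-11, -11, 0], 0],
    [[-14, -14, 0], 0],
    [[-14, -14, 0], 0]
  ]
}}

```text
time_s: 5.85
tool_pos: [0.6022, -0.3059, 0.1207]
ee_rot: [0.966, -0.258, 0.0, -0.002]
wrist_force: [-0.2, 8.1, 7.7]
opening: 0.0227
grasp_force: 59.9
```

```bash
python3 - <<'E'
from h import *
s=get_state(); print(s["tool_pos"],s["wrist_force"])
P=np.array(s["tool_pos"][:2]); A=np.array([.556,-.246]); d=P-A; print(np.hypot(*d),np.degrees(np.arctan2(d[1],d[0])))
cv2.imwrite("pics/s3.png",cv2.resize(snapshot("side")[130:205,200:310],(800,546),interpolation=cv2.INTER_CUBIC))
E
```

```text
[ 0.60224901 -0.30593216  0.12073107] [-0.15589079  8.07711735  7.65603196]
0.07570228029439399 -52.34301489323371
```

View pics/s3.png

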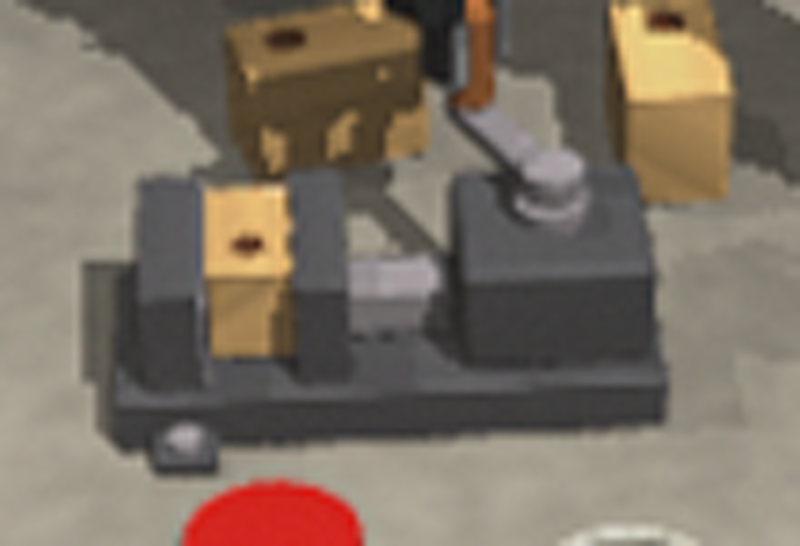

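The blank sits between both jaws with no gap visible (block at x 205–295). The crank is about 0.4 rad past the pinch. I let go and lift.

>>> {"method": "servo_tool", "body": {
  "moves": [
    [[0, 0, 0], 0],
    [[0, 0, 0], 0],
    [[0, 0, 0], 0],
    [[0, 0, 0], 0],
    [[0, 0, 0], 0]
  ],
  "hand": 0.4
}}

```text
time_s: 6.4
tool_pos: [0.6006, -0.3106, 0.1191]
ee_rot: [0.966, -0.26, -0.0, 0.0]
wrist_force: [-0.3, -0.2, 0.1]
opening: 0.0515
grasp_force: 0.0
```

>>> {"method": "servo_tool", "body": {
  "moves": [
    [[0, 0, 10], 0],
    [[0, 0, 30], 0],
    [[0, 0, 55], 0],
    [[0, 0, 85], 0],
    [[0, 0, 110], 0]
  ]
}}

```text
time_s: 6.9
tool_pos: [0.6013, -0.3101, 0.232]
ee_rot: [0.966, -0.26, 0.001, 0.0]
wrist_force: [-0.6, 0.0, -0.2]
opening: 0.051
grasp_force: 0.0
```

>>> {"method": "servo_tool", "body": {
  "moves": [
    [[-10, -20, 10], 0],
    [[-30, -50, 20], 0],
    [[-45, -80, 20], 0],
    [[-55, -100, 20], 0],
    [[-55, -100, 20], 0]
  ]
}}

```text
time_s: 7.4
tool_pos: [0.5428, -0.4152, 0.2501]
ee_rot: [0.965, -0.263, -0.0, 0.002]
wrist_force: [0.2, -0.2, -0.2]
opening: 0.051
grasp_force: 0.0
```

```bash
python3 - <<'E'
from h import *
s=get_state(); print(s["time_s"],s["tool_pos"],s["wrist_force"])
a=cv2.resize(snapshot("side")[130:205,200:310],(400,273),interpolation=cv2.INTER_CUBIC); im=snapshot("top"); m=camera_model("top")
A=np.array([.556,-.246])
k=cv2.inRange(cv2.cvtColor(im,cv2.COLOR_BGR2HSV),(5,120,80),(16,255,255)); n,l,st,c=cv2.connectedComponentsWithStats(k[170:225,320:370])
for i in range(1,n):
    if st[i][4]>15:
        K=onz(m,c[i][0]+320,c[i][1]+170,.15)[:2]; d=K-A; print(K,np.hypot(*d),np.degrees(np.arctan2(d[1],d[0])))
b=cv2.resize(im[120:225,280:370],(400,467),interpolation=cv2.INTER_CUBIC)
cv2.imwrite("pics/f.png",np.hstack([cv2.copyMakeBorder(a,0,194,0,0,0),b]))
E
```

```text
7.4 [ 0.54275715 -0.41517428  0.25008077] [ 0.15879015 -0.20287237 -0.23256773]
[ 0.59841686 -0.30456901] 0.07231540794419289 -54.087185520597686
```

View pics/f.png

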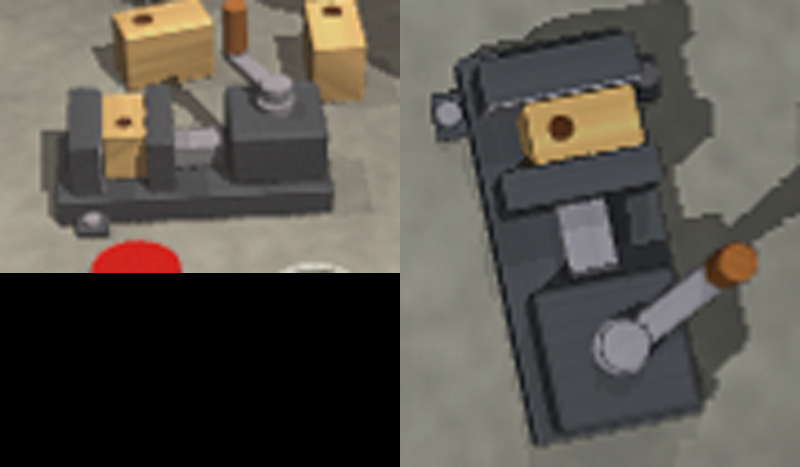

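The blank is squared between both jaws and the crank stayed at about -54° (knob at (732,265)). The arm is clear, so I hand in.

```bash
python3 -c "
from station import *
print(hand_in())"
```

```text
the job is handed in; nothing more can be done
None
```

I turned the crank clockwise to about 0.4 rad past the pinch point, so the jaw holds the blank square against the fixed jaw, then released it and handed the job in at about 7.5 s; no verdict came back, and I did not measure the clamping force directly.

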